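# Show the labelled glass panel to the code reader

### The arm

A 6-joint arm with a two-finger parallel gripper is mounted at the origin on the work surface. World frame = base frame: x ahead of the robot, y to its left, z up, the work surface at z = 0. Lengths are in m, angles in rad, forces in N, time in s.
With the tool pointing down it reaches from about 0.3 to 0.775 m from the base axis. Payload 14.6 kg.
Tool frame: the origin (TCP) lies on the mounting face of the last link; the fingertips stand 199 mm ahead of it and the grasp point (between the pads) lies 180 mm ahead of it; z points along the fingers, y is the line along which they close (so a half turn about z gives the same grasp; the last joint's range is limited). The gripper opens to 94 mm and grips with 3 to 60 N. Pads are 16 mm wide; open, the fingers measure 119 mm over their backs; the gripper's body (75 mm by 177 mm) begins 78 mm behind the grasp point.
Start: joints at [1.053, 0.3, 1.521, -0, 1.321, -0.067], TCP at [0.24, 0.495, 0.405] pointing down, gripper open.
Joint ranges: [-3.03, 3.03], [-0.79, 2.21], [0.23, 2.52], [-1.04, 4.18], [0, 3.07], [-2.55, 2.55]. Speed limits (rad/s): [2.22, 2.22, 2.57, 3.14, 3.14, 3.14].

### API

Orientations are given as [roll, pitch, yaw] about the fixed x, y, z axes, in that order (R = Rz(yaw) Ry(pitch) Rx(roll)).
In Python, from station import telemetry, cams, workorder, finder gives the robot as it stands.
- The arm moves only by the tool jog_arm, never from a script. Its argument "rows" is a list of rows, each an object with "gripper": the finger opening in m, from 0 to 0.094; "slide": the shift along the tool's x, y, z in m, a list of three; "spin": the turn about the tool's z in rad. In form: [{"gripper": gripper, "slide": [tx, ty, tz], "spin": spin}, ...]. A call has 1 to 8 rows; each row is the pose to reach, as a shift and turn from the pose commanded when the call began, along the tool's axes at that moment; what a row does not reach only later rows make up. A row lasts 1/10 s, in which the tool goes at most 50 mm and 8.59 degrees, less where a joint would pass 70% of its speed; a pose out of reach is approached as far as the arm can. A call with a gripper value outside its range is refused whole. The fingers move at their own pace and stop on an object; "squeeze" is the grip in N (left out, the last holds). Time passes only in rows, so rows that repeat a pose let the fingers close. It gives the time, the measured TCP pose, the force, the opening and the grip force at its end, in the units of the state.
- telemetry.get_obs(): the state, without advancing time (a new reading comes with each control period).
- cams.camera(name): name is "side" or "top"; returns (picture, depth): 480x640x3 uint8, red, green, blue; 480x640 float32, m along the optical axis (not along the pixel's ray), 0 where there is no reading.
- cams.camera_info(name): a dict with "camera_matrix" (3x3 intrinsics, pixels), "k1" (the pictures are not rectified: a ray, as slopes to the right and down, at radius r is drawn at 1 + k1 r^2 times it, then the intrinsics apply), "R" (3x3) and "t" (3): a world point X has camera coordinates R X + t. Camera axes: x right, y down, z forward; pixel columns grow to the right and rows downward; lengths in m; the calibration is good to about 2 mm. A picture is of the moment at which its call begins. camera_info takes no time and is no camera call.
- workorder.hand_in(): hands the job in; it is judged then, once.
Trained networks look in the newest picture that a camera, given by its name, has taken for a name from the list of things; names that differ only in an ending like _2 or _b are one class to them, and where a whole thing is asked for, a point or a joint stands for the part that bears it (a point fixed in the world has none). Each returns a list of dicts, best first, with "confidence" (0 to 1); they miss things now and then, are a little off and sometimes report something else, mostly with a low value. They report only what shows in the picture. A call takes as long as a camera call. They do not tell look-alikes from the thing itself.
- finder.find_in(target, camera): "point" ([x, y, z] in m, in world coordinates, good to about 4 mm: the middle of the surface that is visible of it).
- finder.masks_of(target, camera): "region" (480x640 bool, what is visible of it).
The state is a dict: "time_s": time; "qpos": joint angles; "joint_vel": joint speeds; "tau": joint torques, N m; "ee_pos": TCP position; "eef_rot": TCP orientation; "force": force on the tool from outside, world axes, zero at the start; "moment": the same for the moment, N m; "grip_width": finger opening in m; "grip_force": force on a finger pad.
Only numpy, scipy, OpenCV 4.12 (cv2) and the standard library are available. Lean on these libraries where they do the work, as an engineer would, in place of code of your own. Each camera call takes 0.05 s, during which the arm holds its last target. There are 200 camera calls.

### The job

Of the three glass panels standing in the slotted rack, draw out the one with the small notch in its top corner: the notch marks its frosted end, which carries the code label on one face. Pinch it by the clear end, keeping the fingers off the frosted end, and hold it label side up and square in front of the fixed reader's lens, the label in the middle of the reader's view about 110 mm from the lens. Finish while still holding it there, steady and clear of the reader, and leave the other panels and everything on the bench where they are.

Things in the scene. Friction and masses are not known exactly. Their poses are not given: they have to be found in the camera images.
- panel: the notched panel of clear bluish laminated glass (bears a firm grip), 110 x 65 x 8 mm, 100 to 190 g, standing on a long edge in a rack slot. Origin: middle of its bottom edge; x along its length to the frosted end, z up (top edge z = 65 mm), y through its thickness, out of the labelled face (faces y = -4 and +4 mm). Clear glass, to grip: x = -55 to +15 mm; frosted end: x = +15 to +55 mm
- frosted_end: the panel's white frosted end, 40 x 8 x 65 mm, part of the panel (same axes), not to be touched by the fingers. Origin at its middle: panel x = 35, z = 32.5 mm. A notch 12 mm square is cut from its outer top corner (panel x = 43 to 55, z = 53 to 65 mm): when you see the notch at the panel's upper left, the labelled face looks at you; at the upper right, it faces away
- label (a point): centre of the white code label (28 x 34 mm, dark code squares, orange stripe) on the labelled (+y) face of the frosted end; in the panel's frame at x = 35, y = 4, z = 30.5 mm
- plain_a: plain glass panel without notch, black printed border, 110 x 65 x 8 mm, 140 g, standing in another slot of the rack; origin at the middle of its bottom edge, x along its length, z up. Leave in place
- plain_b: second plain glass panel, just like plain_a
- rack: fixed rack, black base 130 x 136 mm, two blue combs 34 mm high along y at x = -42 and +42 mm; origin under its centre. Panels stand on the base plate 8 mm above the bench, lengthwise along x, in slots 12 mm wide, 26 mm deep, at y = -48, 0 and +48 mm in any order, tops 73 mm above the bench. The notched panel's frosted end points along +x
- reader_stand: fixed stand of the code reader: steel base 120 x 120 mm, post 16 mm thick and 382 mm high; origin under the middle of the base's front edge, the post 70 mm behind it (+x); the reader looks towards the stand's -x and 45 degrees down
- reader_head: the dark code reader, 44 x 42 x 80 mm, round front 58 mm across with red ring light; fixed to the stand. Origin at the centre of the lens, z points back along its viewing axis (it looks along its own -z, 45 degrees down)
- reader_focus (a point): the middle of the reader's view, on its axis 110 mm in front of the lens, 200 mm above the bench: the label's centre belongs here
- dispenser: white round solvent dispenser with steel top, 60 mm across, 99 mm high, loose; origin under its centre. Leave in place
- tape_dispenser: black desk tape dispenser with yellow roll, 150 x 55 x 80 mm, 0.9 kg, loose; origin under its centre, x along its length. Leave in place
- solvent: small bottle with blue cap, 44 mm across, 95 mm high, loose; origin under its centre. Leave in place
- tape_roll: amber tape roll lying flat, 80 mm across, 18 mm high, loose; origin under its centre. Leave in place
- tweezers: steel tweezers lying flat, 120 mm long, 8 mm high, loose; x along their length towards the points. Leave in place
Mind the look-alikes: they are no part of the job. Leave any pink look-alike of the rack alone.

How it is judged:
At the end, for the whole second after the job is handed in: The fingers hold the notched panel (over 2 N) with the label's centre within 30 mm of the middle of the reader's view, the labelled face up (its normal within 66 degrees of vertical) and square to the reader's axis within 20 degrees, at rest (under 30 mm/s) and clear of rack and reader (contact force between the fingers and panel above 2 N and distance between label and reader_focus below 0.03 m and angle between panel's own y axis and vertical below 1.15 rad and angle between the y axis of panel and the z axis of reader_head, either way round below 0.35 rad and contact force between panel and reader_stand below 0.2 N and contact force between panel and rack below 0.2 N and linear speed of panel below 0.03 m/s); the arm keeps its last pose, push and grip.
It fails at once if a finger touches the frosted end (over 1 N) (contact force between the fingers and frosted_end above 1 N).
It fails at once if a plain panel moved more than 15 mm (distance of any of plain_a, plain_b from where it was at the start of the episode above 0.015 m).
It fails at once if a thing on the bench moved more than 20 mm (distance of any of dispenser, tape_dispenser, solvent, tape_roll, tweezers from where it was at the start of the episode above 0.02 m).
It also fails if it takes over 35 s, if anything falls off the work surface, if the arm or the gripper's body presses on something with over 40 N, if the wrist force passes 120 N, or if a joint passes its speed limit or range.

## Working session

There is one attempt and no reset: what is moved stays moved. The work goes in short steps, Python scripts to look and compute and a tool call to move; the robot and the scene stay as the last step left them, time stands still between calls to the robot, and variables do not carry over. Pictures are saved under pics/ and viewed, at most 10 in all, crops included, and the job is handed in when it is done.

Besides the shell and the picture viewer there is one more tool, called after "Request:" as name([rows], argument=value, ...), one row to a line, values as JSON. jog_arm: Moves the arm, as the interface text tells. Its arguments: {"type":"object","properties":{"rows":{"type":"array","items":{"type":"object","properties":{"gripper":{"type":"number"},"slide":{"type":"array","items":{"type":"number"}},"spin":{"type":"number"}}}},"squeeze":{"type":"number"}},"required":["rows"]}

```bash
mkdir -p pics; ls; cat > h.py <<'E'
import numpy as np, cv2
from station import telemetry, cams, workorder, finder
def snap(n,f):
    p,d=cams.camera(n); cv2.imwrite('pics/'+f+'.png',p[:,:,::-1]); np.savez('/tmp/'+f+'.npz',p=p,d=d); return p,d
def world(n,u,v,z):
    c=cams.camera_info(n);K=np.array(c['camera_matrix']);R=np.array(c['R']);t=np.array(c['t'])
    u=np.asarray(u,float);v=np.asarray(v,float)
    xd=(u-K[0,2])/K[0,0];yd=(v-K[1,2])/K[1,1];x,y=xd,yd
    for _ in range(10):
        s=1+c['k1']*(x*x+y*y);x,y=xd/s,yd/s
    return (np.stack([x*z,y*z,z+0*x],-1)-t)@R
def proj(n,X):
    c=cams.camera_info(n);K=np.array(c['camera_matrix']);P=np.atleast_2d(X)@np.array(c['R']).T+np.array(c['t'])
    x=P[:,:2]/P[:,2:];s=1+c['k1']*(x**2).sum(1,keepdims=True);return x*s*[K[0,0],K[1,1]]+[K[0,2],K[1,2]]
E
python3 - <<'E'
from h import *
for n in('side','top'):
    snap(n,n+'0'); c=cams.camera_info(n); print(n,c['k1'],-np.array(c['R']).T@np.array(c['t']),np.array(c['R'])[2].round(2),np.array(c['camera_matrix'])[0,0])
    for t in('panel','plain_a','rack','reader_head','reader_stand','label','frosted_end','tape_dispenser','dispenser','solvent'):
        print(t,[(np.round(r['point'],3).tolist(),round(r['confidence'],2)) for r in finder.find_in(t,n)][:4])
o=telemetry.get_obs();print(o['time_s'],o['ee_pos'],o['eef_rot'],o['force'])
E
```

```text
pics
side -0.1039421187573534 [-0.0054499  -0.72503137  0.84154641] [ 0.48  0.67 -0.57] 469.1754691463236
panel [([0.522, 0.063, 0.054], 0.84), ([0.578, 0.067, 0.055], 0.69)]
plain_a [([0.576, 0.069, 0.056], 0.92), ([0.622, 0.082, 0.057], 0.72), ([0.535, 0.03, 0.049], 0.35)]
rack [([0.532, 0.029, 0.009], 0.9), ([0.335, -0.052, 0.006], 0.73), ([0.36, 0.46, 0.007], 0.68)]
reader_head [([0.691, -0.221, 0.31], 0.71)]
reader_stand [([0.763, -0.211, 0.216], 0.63)]
label [([0.532, 0.025, 0.055], 0.46)]
frosted_end [([0.534, 0.027, 0.049], 0.47)]
tape_dispenser [([0.532, 0.412, 0.034], 0.79), ([0.767, -0.21, 0.219], 0.58)]
dispenser [([0.442, -0.404, 0.073], 0.91)]
solvent [([0.386, -0.259, 0.058], 0.83), ([0.524, 0.064, 0.054], 0.37)]
top -0.19500912583819394 [0.3671809  0.03117244 1.59823312] [ 0.12  0.   -0.99] 596.1914977297373
panel [([0.525, 0.067, 0.072], 0.63), ([0.759, 0.211, 0.017], 0.37), ([0.391, -0.242, 0.065], 0.33)]
plain_a [([0.621, 0.096, 0.07], 0.76), ([0.573, 0.08, 0.073], 0.55)]
rack [([0.573, 0.077, 0.004], 0.94), ([0.337, -0.046, 0.008], 0.92), ([0.363, 0.464, 0.009], 0.83)]
reader_head [([0.696, -0.209, 0.326], 0.9)]
reader_stand [([0.755, -0.199, 0.29], 0.67)]
label [([0.534, 0.035, 0.063], 0.65)]
frosted_end [([0.532, 0.031, 0.058], 0.66), ([0.541, 0.439, 0.041], 0.34)]
tape_dispenser [([0.536, 0.436, 0.037], 0.92)]
dispenser [([0.454, -0.38, 0.099], 0.88), ([0.57, 0.076, 0.072], 0.7)]
solvent [([0.39, -0.238, 0.066], 0.71)]
1.1 [0.23962285 0.49505193 0.40461755] [-3.14155266e+00  2.71582347e-06  2.69080448e+00] [ 0.01489172  0.77830772 -0.09459346]
```

View pics/side0.png

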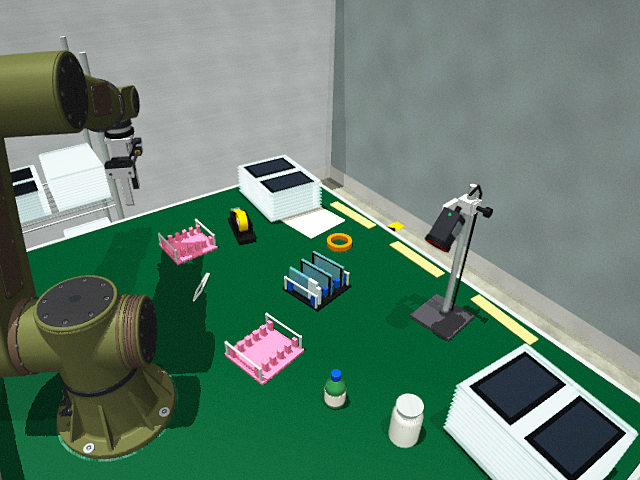

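View pics/top0.png

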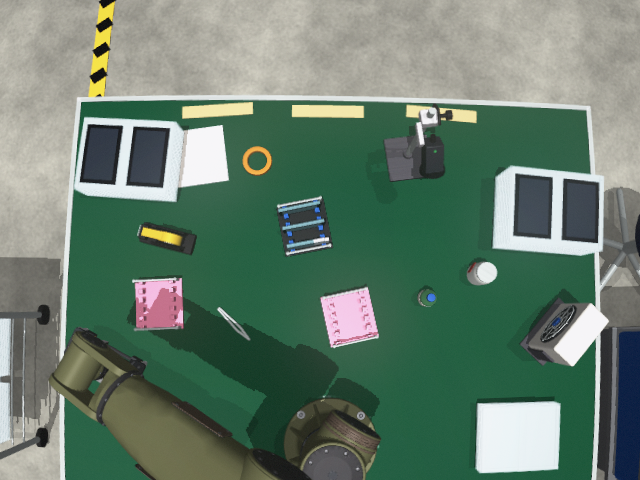

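```bash
python3 - <<'E'
from h import *
p=cv2.imread('pics/side0.png'); a=proj('side',[0.57,0.07,0.04])[0].astype(int); u,v=a
c=cv2.resize(p[max(v-75,0):v+75,max(u-100,0):u+100],None,fx=4,fy=4,interpolation=2);cv2.imwrite('pics/crop.png',c);print(a)
E
```

```text
[316 279]
```

View pics/crop.png

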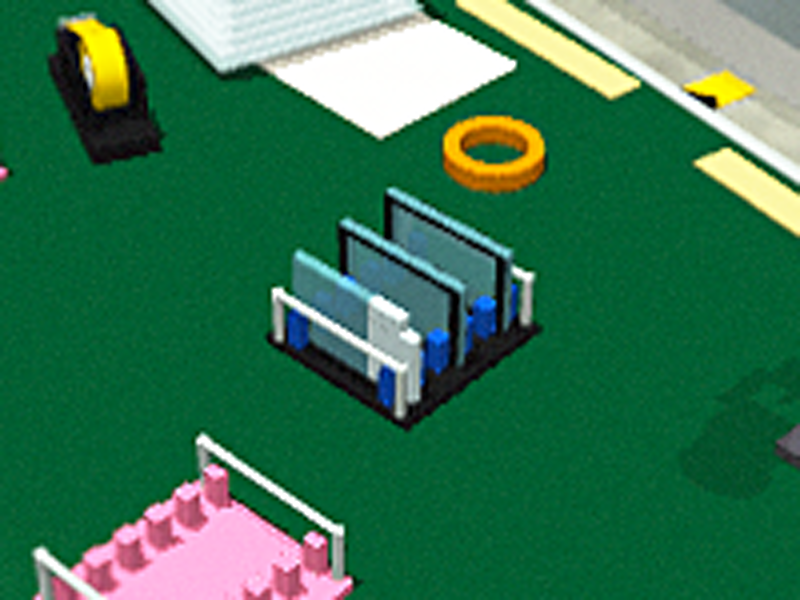

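The side view shows the real rack (black base, blue combs) at about px (316,279). Two pink look-alikes sit at (265,350) and (188,242).

Panel candidates in the crop:
- **Nearest:** crop (345,315), with a white frosted end and a notch at the upper right, (405,325).
- **Middle:** crop (400,280), black border, no notch.
- **Far:** crop (450,250), black border, no notch.

I choose the nearest. Its notch is at the upper right, so the labelled face looks away from the side camera, towards +x. The tool always points down, so the plan is:
1. Take the panel by its faces and stand it on the bench.
2. Tip it so the label is up.
3. Re-grip it across its long edges at the clear end.
4. Tilt it against the bench to 45°.

```bash
python3 - <<'E'
from h import *
vv,uu=np.mgrid[:480,:640]
def cloud(n):
    z=np.load(f'/tmp/{n}0.npz'); W=world(n,uu,vv,z['d'].astype(float)); W[z['d']==0]=np.nan; return W,z['p']
T,tp=cloud('top'); S,sp=cloud('side')
def box(W,lo,hi): return W[np.all((W>lo)&(W<hi),-1)]
B=box(T,[.45,-.03,.066],[.70,.18,.085]); 
m=cv2.fitLine
# direction: try angles, minimise entropy of perpendicular hist
best=min(((lambda q:(-(np.histogram(q,bins=np.arange(.3,.9,.003))[0]**2.).sum(),th))(B[:,:2]@[np.cos(th),np.sin(th)]) for th in np.radians(np.arange(-10,40,.5))))
th=best[1];print('rack y dir yaw deg',np.degrees(th),len(B))
n=np.array([np.cos(th),np.sin(th)]);t=np.array([n[1],-n[0]])
q=B[:,:2]@n;h,e=np.histogram(q,bins=np.arange(.45,.75,.004));print([(round(a,3),b) for a,b in zip(e,h) if b])
c0=q.min()
for k in range(3):
    s=B[abs(q-(np.percentile(q,2)+.048*k))<.012]
    if len(s): print('panel',k,np.median(s@[*n,0]).round(4),np.percentile(s[:,:2]@t,[1,50,99]).round(4),np.median(s[:,2]).round(4),len(s),'mid', s.mean(0).round(4))
# rack bars etc heights
# reader
for nm,W in(('top',T),('side',S)):
    P=box(W,[.60,-.35,.004],[.9,-.08,.022]) 
    mask=[r for r in finder.masks_of('reader_stand',nm)]
    M=mask[0]['region']; q=W[M]; q=q[~np.isnan(q[:,0])]; b=q[(q[:,2]<.03)]
    print(nm,'stand base z',np.median(b[:,2]),cv2.minAreaRect(b[:,:2].astype(np.float32)*1000))
    hm=finder.masks_of('reader_head',nm)[0]['region']; H=W[hm];H=H[~np.isnan(H[:,0])];H=H[H[:,2]>.2]
    print(' head',len(H),H.min(0).round(3),H.max(0).round(3),H.mean(0).round(3)); np.save(f'/tmp/head_{nm}.npy',H)
p=tp.copy();u,v=proj('top',[.55,.07,.05])[0].astype(int)
a=cv2.resize(tp[v-45:v+45,u-50:u+50],None,fx=4,fy=4,interpolation=2)
u,v=proj('top',[.70,-.21,.2])[0].astype(int);b=cv2.resize(tp[v-45:v+45,u-50:u+50],None,fx=4,fy=4,interpolation=2)
cv2.imwrite('pics/top_crops.png',np.hstack([a,b])[:,:,::-1])
E
```

```text
rack y dir yaw deg 12.5 447
[(np.float64(0.522), np.int64(9)), (np.float64(0.526), np.int64(58)), (np.float64(0.53), np.int64(56)), (np.float64(0.534), np.int64(4)), (np.float64(0.57), np.int64(27)), (np.float64(0.574), np.int64(63)), (np.float64(0.578), np.int64(63)), (np.float64(0.582), np.int64(6)), (np.float64(0.618), np.int64(24)), (np.float64(0.622), np.int64(67)), (np.float64(0.626), np.int64(61)), (np.float64(0.63), np.int64(9))]
panel 0 0.5298 [-0.0035  0.0439  0.0912] 0.0741 127 mid [0.5268 0.0716 0.0741]
panel 1 0.5774 [-0.0068  0.0481  0.1009] 0.0738 159 mid [0.5741 0.0784 0.0738]
panel 2 0.6257 [-0.0078  0.0467  0.0999] 0.0742 161 mid [0.6207 0.09   0.0741]
top stand base z 0.013177704081533466 ((800.62890625, -236.93528747558594), (146.914794921875, 237.118408203125), 34.01852035522461)
 head 895 [ 0.653 -0.245  0.272] [ 0.744 -0.189  0.356] [ 0.693 -0.212  0.322]
side stand base z 0.012175128635257767 ((1366.78466796875, 188.9696044921875), (1578.09814453125, 253.51223754882812), 37.230037689208984)
 head 1028 [ 0.652 -0.246  0.267] [ 0.758 -0.185  0.35 ] [ 0.689 -0.221  0.317]
```

View pics/top_crops.png

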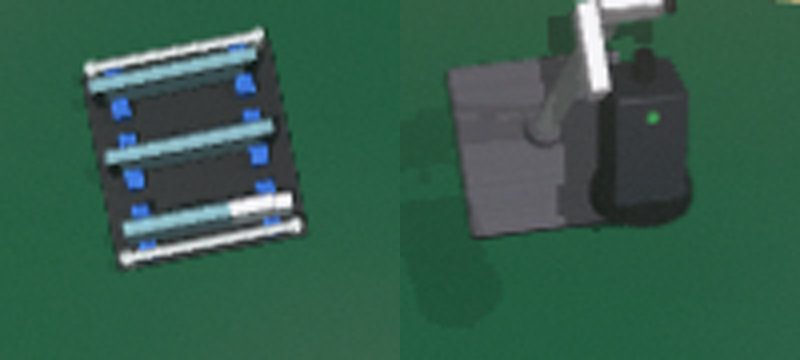

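The left crop shows the notched panel nearest the robot, from (125,228) to (290,202), with its white end on the right. The middle and far panels have no notch. The right crop shows the stand base corners at about (450,70) and (478,238), and the head at (650,140). Next I fit the reader axis.

```bash
python3 - <<'E'
from h import *
u0,v0=proj('top',[.70,-.21,.2])[0].astype(int)
c=cams.camera_info('top');R=np.array(c['R']);t=np.array(c['t'])
def at(u,v,z):
    o=-R.T@t; d=world('top',u,v,1.0)-o; return o+d*(z-o[2])/d[2]
L=[at(u0-50+a/4-.4,v0-45+b/4-.4,.012) for a,b in((450-400,70),(478-400,238),(600-400,226))]
L=np.array(L);print(L.round(4)); d=L[0]-L[1]; print('left edge yaw',np.degrees(np.arctan2(d[1],d[0])),np.linalg.norm(d)); f=L[2]-L[1];print('front edge yaw',np.degrees(np.arctan2(f[1],f[0])))
H=np.load('/tmp/head_top.npy');rng=np.random.default_rng(0);best=(0,)
for _ in range(3000):
    a,b,e=H[rng.choice(len(H),3,False)];n=np.cross(b-a,e-a);l=np.linalg.norm(n)
    if l<1e-5: continue
    n=n/l*np.sign(n[2]+1e-9);k=abs((H-a)@n)<.003
    if k.sum()>best[0]: best=(k.sum(),k)
q=H[best[1]];m=q.mean(0);n=np.linalg.svd(q-m)[2][2];n*=np.sign(n[2]);print('top plane',best[0],m.round(4),n.round(3),'yaw',np.degrees(np.arctan2(-n[1],-n[0])))
for psi in np.radians([-5,0,5,8]):
    a=np.array([np.cos(psi),np.sin(psi),1])/2**.5;up=np.array([-np.cos(psi),-np.sin(psi),1])/2**.5;s=np.array([-np.sin(psi),np.cos(psi),0])
    for nm in('top','side'):
        H=np.load(f'/tmp/head_{nm}.npy');print(round(np.degrees(psi)),nm,'a',np.percentile(H@a,[1,5,50,95,99]).round(3),'up',np.percentile(H@up,[1,50,95,99]).round(3),'s',np.percentile(H@s,[1,5,50,95,99]).round(3))
E
```

```text
[[ 0.823  -0.1383  0.012 ]
 [ 0.7051 -0.1571  0.012 ]
 [ 0.7152 -0.2409  0.012 ]]
left edge yaw 9.058965950250956 0.11932422062398297
front edge yaw -83.1504712206603
top plane 438 [ 0.6867 -0.2156  0.3241] [-0.691 -0.099  0.716] yaw 8.132465231591846
-5 top a [0.684 0.688 0.729 0.766 0.778] up [-0.306 -0.269 -0.262 -0.26 ] s [-0.182 -0.174 -0.149 -0.13  -0.128]
-5 side a [0.682 0.686 0.723 0.761 0.773] up [-0.307 -0.27  -0.263 -0.261] s [-0.185 -0.18  -0.163 -0.137 -0.134]
0 top a [0.673 0.677 0.718 0.754 0.767] up [-0.295 -0.258 -0.251 -0.249] s [-0.241 -0.234 -0.21  -0.192 -0.19 ]
0 side a [0.672 0.674 0.711 0.75  0.762] up [-0.295 -0.259 -0.252 -0.249] s [-0.244 -0.239 -0.223 -0.198 -0.195]
5 top a [0.658 0.663 0.704 0.739 0.752] up [-0.281 -0.243 -0.236 -0.234] s [-0.298 -0.293 -0.271 -0.253 -0.249]
5 side a [0.657 0.658 0.695 0.734 0.747] up [-0.279 -0.243 -0.237 -0.234] s [-0.302 -0.297 -0.282 -0.257 -0.254]
8 top a [0.648 0.652 0.693 0.728 0.741] up [-0.27  -0.232 -0.225 -0.223] s [-0.331 -0.328 -0.306 -0.288 -0.282]
8 side a [0.646 0.647 0.684 0.723 0.737] up [-0.268 -0.232 -0.226 -0.223] s [-0.336 -0.332 -0.316 -0.291 -0.288]
```

```bash
cat >> h.py <<'E'
from scipy.spatial.transform import Rotation as Ro
def go(x,y,z,A):
    o=telemetry.get_obs();R=Ro.from_euler('xyz',o['eef_rot']).as_matrix();d=np.array([x,y,z])-o['ee_pos']
    a=np.degrees(np.arctan2(R[1,1],R[0,1])); s=-((A-a+180)%360-180)
    print('t',round(o['time_s'],2),'slide',(R.T@d).round(4),'spin',np.radians(s).round(3),'A',a.round(1),'pos',np.round(o['ee_pos'],4),'q6',round(o['qpos'][5],2),'w',round(o['grip_width'],4),'gf',round(o['grip_force'],1),'f',np.round(o['force'],1))
E
python3 - <<'E'
from h import *
vv,uu=np.mgrid[:480,:640];n=np.array([.976,.216]);t=np.array([.216,-.976])
for c in('top','side'):
    z=np.load(f'/tmp/{c}0.npz');W=world(c,uu,vv,z['d'].astype(float)).reshape(-1,3);W=W[z['d'].ravel()>0]
    k=(abs(W[:,:2]@t-.047)<.07)&(W[:,:2]@n>.495)&(W[:,:2]@n<.522)&(W[:,2]>.015);print(np.percentile(W[k,2],[50,90,99]).round(4),k.sum(),(W[k,:2]@n).mean())
go(.524,.082,.36,12.5)
E
```

```text
[0.0481 0.0538 0.0575] 129 0.514333572714925
[0.0383 0.0513 0.0537] 210 0.5158018959735764
t 1.3 slide [-0.4359 -0.2479  0.0446] spin 0.902 A 64.2 pos [0.2396 0.495  0.4047] q6 -0.07 w 0.0941 gf 0.0 f [-0.6 -0.   0.3]
```

Request:
jog_arm([
  {"gripper": 0.03,"slide": [-0.436,-0.248,0.045],"spin": 0.902},
  {"gripper": 0.03,"slide": [-0.436,-0.248,0.045],"spin": 0.902},
  {"gripper": 0.03,"slide": [-0.436,-0.248,0.045],"spin": 0.902},
  {"gripper": 0.03,"slide": [-0.436,-0.248,0.045],"spin": 0.902},
  {"gripper": 0.03,"slide": [-0.436,-0.248,0.045],"spin": 0.902},
  {"gripper": 0.03,"slide": [-0.436,-0.248,0.045],"spin": 0.902},
  {"gripper": 0.03,"slide": [-0.436,-0.248,0.045],"spin": 0.902},
  {"gripper": 0.03,"slide": [-0.436,-0.248,0.045],"spin": 0.902},
], squeeze=30)

```text
time_s: 2.1
ee_pos: [0.4663, 0.165, 0.369]
eef_rot: [3.141, -0.0, 1.788]
force: [0.4, 0.6, -0.1]
grip_width: 0.0332
grip_force: 0.0
```

Request:
jog_arm([
  {"gripper": 0.03,"slide": [0,0,0],"spin": 0},
])

```text
time_s: 2.2
ee_pos: [0.4676, 0.1629, 0.3683]
eef_rot: [-3.141, 0.001, 1.784]
force: [0.1, 0.2, -0.7]
grip_width: 0.0305
grip_force: 0.0
```

```bash
python3 -c "
from h import *
go(.524,.082,.36,12.5)"
```

```text
t 2.2 slide [-0.0909  0.038   0.0083] spin -0.005 A 12.2 pos [0.4676 0.1629 0.3683] q6 0.05 w 0.0305 gf 0.0 f [ 0.1  0.2 -0.7]
```

Request:
jog_arm([
  {"gripper": 0.03,"slide": [-0.091,0.038,0.008],"spin": -0.005},
  {"gripper": 0.03,"slide": [-0.091,0.038,0.008],"spin": -0.005},
  {"gripper": 0.03,"slide": [-0.091,0.038,0.07],"spin": -0.005},
  {"gripper": 0.03,"slide": [-0.091,0.038,0.07],"spin": -0.005},
  {"gripper": 0.03,"slide": [-0.091,0.038,0.07],"spin": -0.005},
])

```text
time_s: 2.7
ee_pos: [0.5218, 0.087, 0.2977]
eef_rot: [-3.138, -0.001, 1.795]
force: [-0.4, -0.1, 0.3]
grip_width: 0.0298
grip_force: 0.0
```

```bash
python3 - <<'E'
from h import *
go(.524,.082,.257,12.5)
ps,_=snap('side','s1');pt,_=snap('top','t1')
def crop(p,n,X,f=4):
    u,v=proj(n,X)[0].astype(int);return cv2.resize(p[v-60:v+60,u-50:u+50],None,fx=f,fy=f,interpolation=2)
cv2.imwrite('pics/c1.png',np.hstack([crop(ps,'side',[.54,.07,.1]),crop(pt,'top',[.54,.07,.1])])[:,:,::-1])
E
```

```text
t 2.7 slide [-0.0054  0.0012  0.0406] spin 0.006 A 12.8 pos [0.5218 0.087  0.2977] q6 -0.13 w 0.0298 gf 0.0 f [-0.4 -0.1  0.3]
```

View pics/c1.png

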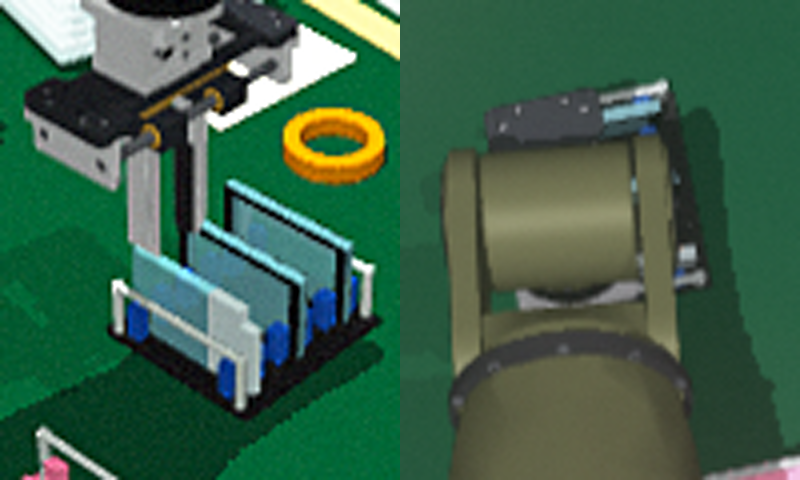

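The side crop shows the open fingers at (145,220) and (188,215), straddling the notched panel's top edge over clear glass. The frosted end is at (230,330). I'll descend and close.

Request:
jog_arm([
  {"gripper": 0.03,"slide": [-0.005,0.001,0.0],"spin": 0.006},
  {"gripper": 0.03,"slide": [-0.005,0.001,0.025],"spin": 0.006},
  {"gripper": 0.03,"slide": [-0.005,0.001,0.041],"spin": 0.006},
  {"gripper": 0.03,"slide": [-0.005,0.001,0.041],"spin": 0.006},
  {"gripper": 0.0,"slide": [-0.005,0.001,0.041],"spin": 0.006},
  {"gripper": 0.0,"slide": [-0.005,0.001,0.041],"spin": 0.006},
  {"gripper": 0.0,"slide": [-0.005,0.001,0.041],"spin": 0.006},
  {"gripper": 0.0,"slide": [-0.005,0.001,0.041],"spin": 0.006},
])

```text
time_s: 3.6
ee_pos: [0.5246, 0.0817, 0.2589]
eef_rot: [3.14, 0.0, 1.788]
force: [0.1, 0.6, 5.9]
grip_width: 0.0076
grip_force: 30.0
```

Request:
jog_arm([
  {"gripper": 0.0,"slide": [0,0,0],"spin": 0},
  {"gripper": 0.0,"slide": [0,0,-0.015],"spin": 0},
  {"gripper": 0.0,"slide": [0,0,-0.04],"spin": 0},
  {"gripper": 0.0,"slide": [0,0,-0.07],"spin": 0},
  {"gripper": 0.0,"slide": [0,0,-0.11],"spin": 0},
  {"gripper": 0.0,"slide": [0,0,-0.13],"spin": 0},
  {"gripper": 0.0,"slide": [0,0,-0.13],"spin": 0},
])

```text
time_s: 4.3
ee_pos: [0.5244, 0.0816, 0.3908]
eef_rot: [3.137, 0.001, 1.788]
force: [0.5, 0.1, -0.9]
grip_width: 0.0074
grip_force: 30.0
```

```bash
python3 - <<'E'
from h import *
ps,_=snap('side','s2')
u,v=proj('side',[.53,.07,.15])[0].astype(int)
cv2.imwrite('pics/c2.png',cv2.resize(ps[v-50:v+70,u-75:u+75],None,fx=3,fy=3,interpolation=2)[:,:,::-1])
# place target: panel mid (.53,-.13), grip 15 mm behind along yaw 8
go(.53-.015*.99,-.13-.015*.139,.38,98)
E
```

```text
t 4.35 slide [-0.2067 -0.0549  0.0084] spin -1.493 A 12.4 pos [0.5242 0.0816 0.3885] q6 -0.13 w 0.0076 gf 30.0 f [-0.8  0.  -1.1]
```

View pics/c2.png

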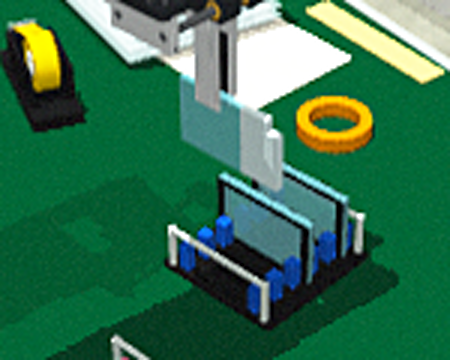

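The panel is held with the pads on clear glass at (215,80), and the frosted end and notch are free at (262,150). The plain panels are undisturbed.

Request:
jog_arm([
  {"gripper": 0.0,"slide": [-0.05,-0.013,0.0],"spin": -0.15},
  {"gripper": 0.0,"slide": [-0.207,-0.055,0.0],"spin": -1.493},
  {"gripper": 0.0,"slide": [-0.207,-0.055,0.0],"spin": -1.493},
  {"gripper": 0.0,"slide": [-0.207,-0.055,0.0],"spin": -1.493},
  {"gripper": 0.0,"slide": [-0.207,-0.055,0.0],"spin": -1.493},
  {"gripper": 0.0,"slide": [-0.207,-0.055,0.0],"spin": -1.493},
  {"gripper": 0.0,"slide": [-0.207,-0.055,0.0],"spin": -1.493},
  {"gripper": 0.0,"slide": [-0.207,-0.055,0.0],"spin": -1.493},
])

```text
time_s: 5.15
ee_pos: [0.515, -0.1328, 0.3858]
eef_rot: [3.141, -0.003, 2.931]
force: [-0.4, 0.4, -0.6]
grip_width: 0.0076
grip_force: 30.0
```

```bash
python3 -c "
from h import *
go(.53-.015*.99,-.13-.015*.139,.27,98)"
```

```text
t 5.15 slide [-0.0003  0.0006  0.1158] spin -0.35 A 78.0 pos [ 0.515  -0.1328  0.3858] q6 -1.68 w 0.0076 gf 30.0 f [-0.4  0.4 -0.6]
```

Request:
jog_arm([
  {"gripper": 0.0,"slide": [0,0.001,0.03],"spin": -0.35},
  {"gripper": 0.0,"slide": [0,0.001,0.06],"spin": -0.35},
  {"gripper": 0.0,"slide": [0,0.001,0.09],"spin": -0.35},
  {"gripper": 0.0,"slide": [0,0.001,0.116],"spin": -0.35},
  {"gripper": 0.0,"slide": [0,0.001,0.125],"spin": -0.35},
  {"gripper": 0.0,"slide": [0,0.001,0.13],"spin": -0.35},
  {"gripper": 0.0,"slide": [0,0.001,0.133],"spin": -0.35},
  {"gripper": 0.0,"slide": [0,0.001,0.133],"spin": -0.35},
])

```text
time_s: 5.95
ee_pos: [0.5155, -0.1315, 0.2553]
eef_rot: [-3.141, 0.001, -3.007]
force: [-0.2, -0.3, -1.3]
grip_width: 0.0077
grip_force: 30.0
```

```bash
python3 -c "
from h import *
go(.53-.015*.99,-.13-.015*.139,.25,98)"
```

```text
t 5.95 slide [ 0.0005 -0.0006  0.0053] spin -0.005 A 97.7 pos [ 0.5155 -0.1315  0.2553] q6 -2.02 w 0.0077 gf 30.0 f [-0.2 -0.3 -1.3]
```

Request:
jog_arm([
  {"gripper": 0.0,"slide": [0,0,0.002],"spin": 0},
  {"gripper": 0.0,"slide": [0,0,0.004],"spin": 0},
  {"gripper": 0.0,"slide": [0,0,0.006],"spin": 0},
  {"gripper": 0.0,"slide": [0,0,0.006],"spin": 0},
])

```text
time_s: 6.35
ee_pos: [0.5156, -0.1316, 0.2508]
eef_rot: [-3.141, 0.001, -3.007]
force: [-9.1, 1.1, 19.9]
grip_width: 0.0079
grip_force: 30.0
```

Request:
jog_arm([
  {"gripper": 0.012,"slide": [0,0,0],"spin": 0},
  {"gripper": 0.03,"slide": [0,0,0],"spin": 0},
  {"gripper": 0.094,"slide": [0,0,0],"spin": 0},
  {"gripper": 0.094,"slide": [0,0,0],"spin": 0},
  {"gripper": 0.094,"slide": [0,0,0],"spin": 0},
  {"gripper": 0.094,"slide": [0,0,0],"spin": 0},
  {"gripper": 0.094,"slide": [0,0,0],"spin": 0},
  {"gripper": 0.094,"slide": [0,0,0],"spin": 0},
])

```text
time_s: 7.15
ee_pos: [0.5155, -0.1314, 0.2489]
eef_rot: [-3.142, 0.0, -3.007]
force: [0.2, 0.0, -0.4]
grip_width: 0.0644
grip_force: 0.0
```

```bash
python3 - <<'E'
from h import *
go(.515,-.132,.25,98)
ps,_=snap('side','s3')
u,v=proj('side',[.53,-.13,.06])[0].astype(int)
cv2.imwrite('pics/c3.png',cv2.resize(ps[v-60:v+60,u-80:u+80],None,fx=3,fy=3,interpolation=2)[:,:,::-1])
E
```

```text
t 7.15 slide [ 0.0005 -0.0005 -0.0011] spin -0.005 A 97.7 pos [ 0.5155 -0.1314  0.2489] q6 -2.02 w 0.0644 gf 0.0 f [ 0.2  0.  -0.4]
```

View pics/c3.png

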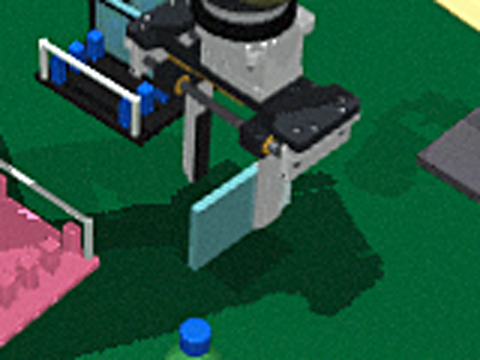

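The panel stands upright alone at (225,215), with the fingers open either side at (195,140) and (270,190). I'll open fully and tip it towards -y with the far finger, label up.

Request:
jog_arm([
  {"gripper": 0.094,"slide": [0,0,0],"spin": 0},
  {"gripper": 0.094,"slide": [0,0,0],"spin": 0},
  {"gripper": 0.094,"slide": [0,-0.015,0],"spin": 0},
  {"gripper": 0.094,"slide": [0,-0.03,0],"spin": 0},
  {"gripper": 0.094,"slide": [0,-0.038,0],"spin": 0},
  {"gripper": 0.094,"slide": [0,-0.046,0],"spin": 0},
  {"gripper": 0.094,"slide": [0,-0.054,0],"spin": 0},
  {"gripper": 0.094,"slide": [0,-0.06,0],"spin": 0},
])

```text
time_s: 8.0
ee_pos: [0.5235, -0.1916, 0.2488]
eef_rot: [3.142, -0.0, -3.008]
force: [0.2, -0.2, -0.3]
grip_width: 0.0941
grip_force: 0.0
```

Request:
jog_arm([
  {"gripper": 0.094,"slide": [0,0,0],"spin": 0},
  {"gripper": 0.094,"slide": [0,0,0],"spin": 0},
  {"gripper": 0.094,"slide": [0,0,0],"spin": 0},
])

```text
time_s: 8.3
ee_pos: [0.5235, -0.1906, 0.2489]
eef_rot: [3.142, -0.0, -3.007]
force: [-0.4, 0.7, -0.5]
grip_width: 0.0943
grip_force: 0.0
```

```bash
python3 - <<'E'
from h import *
go(.515,-.165,.25,98)
ps,ds=snap('side','s4')
u,v=proj('side',[.53,-.15,.04])[0].astype(int)
cv2.imwrite('pics/c4.png',cv2.resize(ps[v-60:v+60,u-80:u+80],None,fx=4,fy=4,interpolation=2)[:,:,::-1]);print(u-80,v-60)
E
```

```text
t 8.3 slide [ 0.005   0.0265 -0.0011] spin -0.005 A 97.7 pos [ 0.5235 -0.1906  0.2489] q6 -2.12 w 0.0943 gf 0.0 f [-0.4  0.7 -0.5]
276 274
```

View pics/c4.png

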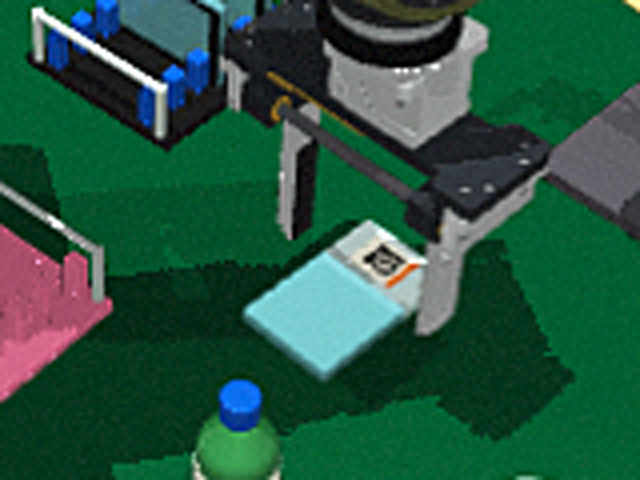

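The panel lies flat with the label up at (385,260). The clear end's corners are at crop (245,312) and (323,378), and the frosted corner by the rack is at (370,222).

```bash
python3 - <<'E'
from h import *
c=cams.camera_info('side');R=np.array(c['R']);t=np.array(c['t']);o=-R.T@t
P=[]
for a,b in((245,312),(323,377),(370,222)):
    d=world('side',276+a/4-.4,274+b/4-.4,1.)-o;P.append(o+d*(.008-o[2])/d[2])
P=np.array(P);print(P.round(4))
for i,j in((0,1),(0,2)):
    d=P[j]-P[i];print(np.linalg.norm(d),np.degrees(np.arctan2(d[1],d[0])))
# depth-based: panel top plane points
z=np.load('/tmp/s4.npz');vv,uu=np.mgrid[:480,:640];W=world('side',uu,vv,z['d'].astype(float))
p=z['p'].astype(int);k=(p[...,2]>120)&(W[...,2]<.03)&(W[...,2]>-.01)&(abs(W[...,0]-.53)<.09)&(abs(W[...,1]+.17)<.07)&(z['d']>0)
print(k.sum(),cv2.minAreaRect((W[k][:,:2]*1000).astype(np.float32)),np.median(W[k][:,2]))
x=(P[2]-P[0]);x/=np.linalg.norm(x);m=(P[0]+P[1])/2; g=m+.014*x;print('grip',g.round(4),'A',np.degrees(np.arctan2(x[1],x[0]))+90)
go(g[0],g[1],.25,98)
E
```

```text
[[ 0.4787 -0.1428  0.008 ]
 [ 0.4851 -0.2073  0.008 ]
 [ 0.5872 -0.1286  0.008 ]]
0.06484123314671415 -84.31862114481798
0.10939091438317788 7.460268344022321
897 ((541.1256713867188, -171.4163055419922), (119.93011474609375, 88.95734405517578), 8.201472282409668) 0.00835287999177693
grip [ 0.4958 -0.1732  0.008 ] A 97.46026834402232
t 8.35 slide [ 0.0251  0.0209 -0.0011] spin -0.005 A 97.7 pos [ 0.5235 -0.1906  0.2489] q6 -2.12 w 0.0938 gf 0.0 f [-0.4 -0.  -0.3]
```

Request:
jog_arm([
  {"gripper": 0.094,"slide": [0.025,0.021,0],"spin": 0},
  {"gripper": 0.094,"slide": [0.025,0.021,0.02],"spin": 0},
  {"gripper": 0.094,"slide": [0.025,0.021,0.04],"spin": 0},
  {"gripper": 0.094,"slide": [0.025,0.021,0.047],"spin": 0},
  {"gripper": 0.094,"slide": [0.025,0.021,0.049],"spin": 0},
  {"gripper": 0.05,"slide": [0.025,0.021,0.049],"spin": 0},
  {"gripper": 0.05,"slide": [0.025,0.021,0.049],"spin": 0},
  {"gripper": 0.05,"slide": [0.025,0.021,0.049],"spin": 0},
], squeeze=3)

```text
time_s: 9.15
ee_pos: [0.4961, -0.1735, 0.2005]
eef_rot: [-3.141, 0.001, -3.007]
force: [-0.6, -0.2, -0.1]
grip_width: 0.0733
grip_force: 0.0
```

Request:
jog_arm([
  {"gripper": 0.05,"slide": [0,0,0],"spin": 0},
  {"gripper": 0.05,"slide": [0,0,0],"spin": 0},
  {"gripper": 0.05,"slide": [0,0,0],"spin": 0},
  {"gripper": 0.05,"slide": [0,0,0],"spin": 0},
])

```text
time_s: 9.55
ee_pos: [0.496, -0.1735, 0.2002]
eef_rot: [-3.141, 0.001, -3.007]
force: [-0.6, -0.0, 3.9]
grip_width: 0.0648
grip_force: 3.0
```

Request:
jog_arm([
  {"gripper": 0.05,"slide": [-0.0005,0,-0.008],"spin": 0},
  {"gripper": 0.05,"slide": [-0.0015,0,-0.017],"spin": 0},
  {"gripper": 0.05,"slide": [-0.003,0,-0.025],"spin": 0},
  {"gripper": 0.05,"slide": [-0.006,0,-0.033],"spin": 0},
  {"gripper": 0.05,"slide": [-0.006,0,-0.033],"spin": 0},
  {"gripper": 0.05,"slide": [-0.006,0,-0.033],"spin": 0},
])

```text
time_s: 10.15
ee_pos: [0.5019, -0.1726, 0.233]
eef_rot: [-3.141, 0.0, -3.007]
force: [-0.4, 0.1, -0.4]
grip_width: 0.0649
grip_force: 3.0
```

```bash
python3 - <<'E'
from h import *
go(.5,-.17,.25,98)
ps,ds=snap('side','s5')
u,v=proj('side',[.53,-.16,.04])[0].astype(int)
cv2.imwrite('pics/c5.png',cv2.resize(ps[v-60:v+60,u-80:u+80],None,fx=4,fy=4,interpolation=2)[:,:,::-1]);print(u-80,v-60)
E
```

```text
t 10.15 slide [ 0.0015  0.0028 -0.017 ] spin -0.005 A 97.7 pos [ 0.5019 -0.1726  0.233 ] q6 -2.11 w 0.0649 gf 3.0 f [-0.4  0.1 -0.4]
279 277
```

View pics/c5.png

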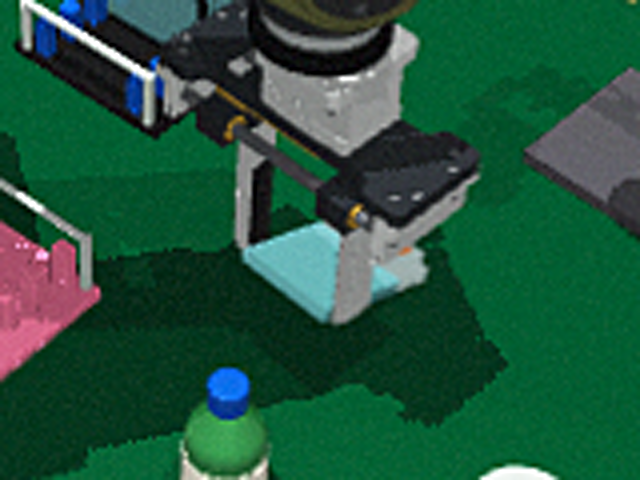

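The clear end is up between the fingers at (290,255) and the frosted end droops at (410,270). I'll check the tilt with a depth plane fit.

```bash
cat >> h.py <<'E'
def plane(f,n='side'):
    z=np.load(f'/tmp/{f}.npz');vv,uu=np.mgrid[:480,:640];W=world(n,uu,vv,z['d'].astype(float));o=telemetry.get_obs()['ee_pos']
    p=z['p'].astype(int);k=(p[...,2]>110)&(p[...,1]>p[...,0]+25)&(p[...,2]>p[...,0]+40)&(np.linalg.norm(W-(o-[0,0,.195]),axis=-1)<.10)&(z['d']>0)
    q=W[k];rng=np.random.default_rng(0);best=(0,None)
    for _ in range(500):
        a,b,c=q[rng.choice(len(q),3,False)];m=np.cross(b-a,c-a);l=np.linalg.norm(m)
        if l<1e-6: continue
        i=abs((q-a)@m/l)<.003
        if i.sum()>best[0]: best=(i.sum(),i)
    q=q[best[1]];m=np.linalg.svd(q-q.mean(0))[2][2];m*=np.sign(m[2])
    print('panel n',m.round(3),'tilt',np.degrees(np.arccos(m[2])).round(1),'yaw',np.degrees(np.arctan2(m[1],m[0])).round(1),best[0],k.sum(),q.mean(0).round(4)); return m
E
python3 -c "
from h import *
plane('s5');plane('s4')"
```

```text
panel n [0.325 0.02  0.945] tilt 19.0 yaw 3.6 346 393 [ 0.5158 -0.1659  0.0358]
panel n [-0.003 -0.003  1.   ] tilt 0.2 yaw -129.7 615 666 [ 0.5169 -0.1695  0.0082]
```

Tilt is 19° against a planned 20°, so the pivot works as intended. I'll continue the arc to about 46° and then grip hard.

Request:
jog_arm([
  {"gripper": 0.05,"slide": [-0.003,0,-0.008],"spin": 0},
  {"gripper": 0.05,"slide": [-0.007,0,-0.015],"spin": 0},
  {"gripper": 0.05,"slide": [-0.011,0,-0.022],"spin": 0},
  {"gripper": 0.05,"slide": [-0.016,0,-0.029],"spin": 0},
  {"gripper": 0.05,"slide": [-0.022,0,-0.035],"spin": 0},
  {"gripper": 0.05,"slide": [-0.023,0,-0.037],"spin": 0},
  {"gripper": 0.05,"slide": [-0.023,0,-0.037],"spin": 0},
  {"gripper": 0.05,"slide": [-0.023,0,-0.037],"spin": 0},
])

```text
time_s: 11.0
ee_pos: [0.5245, -0.1696, 0.2697]
eef_rot: [3.142, -0.0, -3.007]
force: [-0.0, -1.4, -0.6]
grip_width: 0.0649
grip_force: 3.0
```

Request:
jog_arm([
  {"gripper": 0.05,"slide": [0,0,0],"spin": 0},
  {"gripper": 0.05,"slide": [0,0,0],"spin": 0},
  {"gripper": 0.05,"slide": [0,0,0],"spin": 0},
], squeeze=40)

```text
time_s: 11.3
ee_pos: [0.5245, -0.1695, 0.2698]
eef_rot: [3.141, -0.0, -3.007]
force: [-0.6, 0.6, 0.3]
grip_width: 0.0644
grip_force: 40.0
```

```bash
python3 -c "
from h import *
snap('side','s6');plane('s6');go(.5375,-.2365,.445,98)"
```

```text
panel n [0.679 0.076 0.73 ] tilt 43.1 yaw 6.4 131 168 [ 0.5267 -0.169   0.0733]
t 11.35 slide [-0.0038 -0.0681 -0.1752] spin -0.005 A 97.7 pos [ 0.5246 -0.1695  0.2698] q6 -2.08 w 0.0642 gf 40.0 f [-0.2  0.8  0.3]
```

Request:
jog_arm([
  {"gripper": 0.05,"slide": [0,0,-0.015],"spin": 0},
  {"gripper": 0.05,"slide": [0,-0.01,-0.04],"spin": 0},
  {"gripper": 0.05,"slide": [-0.001,-0.025,-0.075],"spin": 0},
  {"gripper": 0.05,"slide": [-0.002,-0.04,-0.11],"spin": 0},
  {"gripper": 0.05,"slide": [-0.003,-0.055,-0.145],"spin": 0},
  {"gripper": 0.05,"slide": [-0.004,-0.068,-0.17],"spin": 0},
  {"gripper": 0.05,"slide": [-0.004,-0.068,-0.178],"spin": 0},
  {"gripper": 0.05,"slide": [-0.004,-0.068,-0.178],"spin": 0},
])

```text
time_s: 12.15
ee_pos: [0.5376, -0.2362, 0.4479]
eef_rot: [-3.141, 0.001, -3.008]
force: [-0.7, -0.2, -2.3]
grip_width: 0.0643
grip_force: 40.0
```

Request:
jog_arm([
  {"gripper": 0.05,"slide": [0,0,0],"spin": 0},
  {"gripper": 0.05,"slide": [0,0,0],"spin": 0},
  {"gripper": 0.05,"slide": [0,0,0],"spin": 0},
])

```text
time_s: 12.45
ee_pos: [0.5378, -0.236, 0.4468]
eef_rot: [3.141, -0.001, -3.007]
force: [0.4, 0.1, -1.6]
grip_width: 0.0643
grip_force: 40.0
```

```bash
python3 - <<'E'
from h import *
ps,_=snap('side','s7');go(.5375,-.2365,.448,98)
try: plane('s7')
except Exception as e: print(e)
for t in('label','frosted_end'): print(t,[(np.round(r['point'],3).tolist(),round(r['confidence'],2)) for r in finder.find_in(t,'side')][:3])
pt,_=snap('top','t7')
for t in('label','frosted_end'): print(t,[(np.round(r['point'],3).tolist(),round(r['confidence'],2)) for r in finder.find_in(t,'top')][:3])
u,v=proj('side',[.6,-.22,.22])[0].astype(int)
cv2.imwrite('pics/c7.png',cv2.resize(ps[v-75:v+75,u-100:u+100],None,fx=4,fy=4,interpolation=2)[:,:,::-1]);print(u-100,v-75,proj('side',[.594,-.228,.2]))
E
```

```text
t 12.5 slide [ 0.0003 -0.0003 -0.0009] spin -0.005 A 97.7 pos [ 0.5378 -0.2361  0.4471] q6 -2.18 w 0.064 gf 40.0 f [-0.3 -0.2 -1.2]
panel n [0.745 0.155 0.649] tilt 49.5 yaw 11.8 127 170 [ 0.5365 -0.2417  0.2505]
label []
frosted_end []
label []
frosted_end [([0.594, -0.218, 0.183], 0.45), ([0.692, -0.21, 0.326], 0.24), ([0.57, 0.08, 0.075], 0.18)]
308 205 [[408.04004316 290.46157143]]
```

View pics/c7.png

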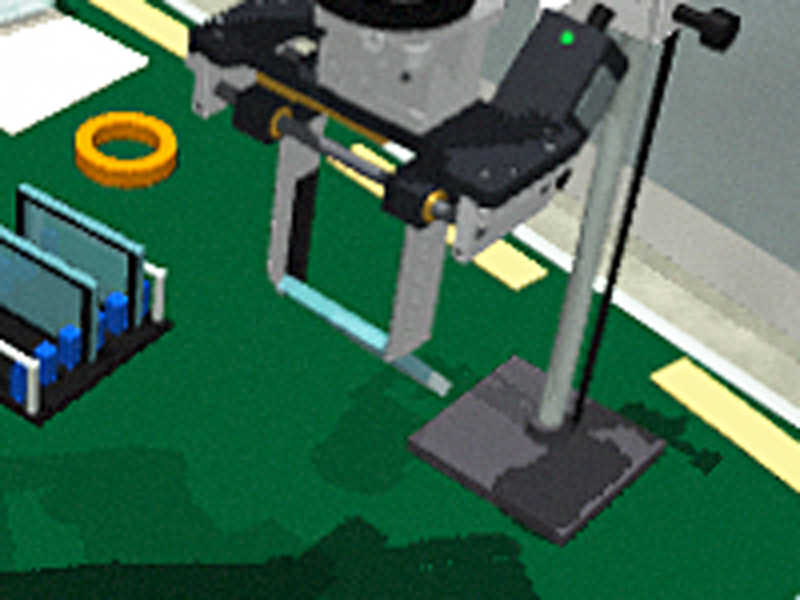

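The panel is held by its clear end at about 45–50°, with the frosted end at (440,380) pointing down towards the reader stand. The gripper is clear of the head at (570,80). One last drift check before handing in.

Request:
jog_arm([
  {"gripper": 0.05,"slide": [0,0,0],"spin": 0},
  {"gripper": 0.05,"slide": [0,0,0],"spin": 0},
  {"gripper": 0.05,"slide": [0,0,0],"spin": 0},
  {"gripper": 0.05,"slide": [0,0,0],"spin": 0},
  {"gripper": 0.05,"slide": [0,0,0],"spin": 0},
  {"gripper": 0.05,"slide": [0,0,0],"spin": 0},
  {"gripper": 0.05,"slide": [0,0,0],"spin": 0},
])

```text
time_s: 13.45
ee_pos: [0.5377, -0.2364, 0.4479]
eef_rot: [-3.142, -0.0, -3.007]
force: [0.5, 0.4, -0.9]
grip_width: 0.0639
grip_force: 40.0
```

```bash
python3 - <<'E'
from h import *
snap('side','s8');snap('top','t8');go(.5375,-.2365,.448,98)
plane('s8')
vv,uu=np.mgrid[:480,:640]
for f in('t7','t8'):
    z=np.load(f'/tmp/{f}.npz');W=world('top',uu,vv,z['d'].astype(float))
    k=(W[...,2]>.13)&(W[...,2]<.27)&(W[...,0]>.56)&(W[...,0]<.64)&(abs(W[...,1]+.228)<.045)&(z['d']>0);q=W[k]
    a=np.linalg.lstsq(np.c_[q[:,:2]-[.594,-.228],np.ones(len(q))],q[:,2],rcond=None)[0];print(f,len(q),'slopes',a.round(3),q.min(0).round(3),q.max(0).round(3))
E
```

```text
t 13.55 slide [ 0.0002 -0.0001 -0.0001] spin -0.005 A 97.7 pos [ 0.5377 -0.2364  0.4479] q6 -2.18 w 0.0643 gf 40.0 f [-0.3  0.1 -1. ]
panel n [0.762 0.137 0.633] tilt 50.7 yaw 10.2 131 172 [ 0.5346 -0.2408  0.2534]
t7 51 slopes [-1.431 -0.254  0.197] [ 0.589 -0.236  0.179] [ 0.604 -0.197  0.199]
t8 52 slopes [-1.113 -0.186  0.196] [ 0.592 -0.237  0.181] [ 0.605 -0.196  0.197]
```

Steady: the tilt is about 48–51° and the panel surface is 4 mm below the focus point, both within tolerance.

```bash
python3 -c "
from h import *
print(workorder.hand_in())"
```

```text
the job is handed in; nothing more can be done
None
```

I handed the job in at about 13.6 s; the verdict was not shown. The notched panel is held by its clear end, label up and tilted about 50° (ideal 45°), with the label roughly 5 mm from the reader's focus by my estimate, clear of the reader, and I saw nothing else move.

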